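# Clamp a sample tin in the tapping stand against its tin-present plunger

## Task

Get the middle-height sample tin ready for tapping: lift the ratchet pawl by its knob until the empty clamp arm has swung right up, and drop the pawl back onto the wheel. Then stand the tin upright on the tapping table, fully back against both fence plates so that it holds the tin-present plunger in, and push the clamp arm down until the last ratchet tooth holds its foot pressed on the lid. Leave the other tins and the vials where they stand.

Things in the scene. Friction and masses are not known exactly. Their poses are not given: they have to be found in the camera images.
- tapping_stand: fixed tapping stand: white housing, grey top, 252 x 162 mm, 30 mm high (local x -55 to 197, y -61 to 101 mm). Origin on the worktop under the centre of its round table; x points from the table back to fence and hinge, y to the ratchet side. Hinge posts at x 97 to 123 mm, to z 142 mm; ratchet wheel 76 mm across on the hinge line at y 60 mm; pawl post at x 157 to 179, y 44 to 51, to z 180 mm
- seat (a point): centre of the top of the round tapping table (86 mm across, 36 mm above the worktop): where the centre of the tin's underside is when the tin stands fully back (+x) against both fence plates. Axes as the stand's
- fence (a point): middle of the V fence: two upright plates behind the table, to z = 106 mm, that touch a seated tin 35 degrees either side of its rearmost line; they reach out to local y +-25 mm and begin 20 mm behind the seat centre, so the tin's two sides (local y) stay free. This point: 34 mm behind the seat centre, 70 mm above the worktop
- clamp_hinge (a point): centre of the clamp arm's hinge, 110 mm behind the seat centre (stand's x), 130 mm above the worktop; hinge line along the stand's y. The arm is a flat steel bar 20 mm wide, 10 mm thick, swinging in the plane y = 0
- clamp_grip (a point): centre of the black rubber grip at the arm's end, 130 mm from the hinge line: 34 mm long along the arm, 30 mm wide, 14 mm thick. x axis along the arm to the hinge, z out of the arm's upper (when open: rear) face
- clamp_arm (a joint): arm angle, rad: 0 lowest (level, over the table), growing as it swings up and back to its open stop at 1.66 (past upright). A damped spring lifts it in about 2 s while the pawl is clear; with the pawl down it can only be pushed down (2 N at the grip, 6 N when clamping) and clicks over a tooth each 0.157 rad, springing back to the last tooth passed; the last tooth holds it at about 0.06
- clamp_foot (a joint): compression of the sprung rubber foot under the arm (23 mm across, 98 mm from the hinge), m: 0 hanging free, at most 0.0155. It meets the lid of the seated middle-height tin at an arm angle of about 0.12 and is pressed in about 6 mm when the last tooth holds
- pawl (a joint): angle of the ratchet pawl, rad: about 0 with its nose seated between teeth, up to 0.07 resting on a tooth, growing as its front end is lifted (at most 0.6); above 0.12 it is clear of the teeth. It falls back by its weight and a light spring
- pawl_pivot (a point): the pawl's pivot, behind the wheel: 168 mm behind the seat centre, 60 mm to the ratchet side, 170 mm above the worktop; axis along the stand's y
- pawl_knob (a point): middle of the upright black knob (13 mm in diameter, grip part 19 mm tall, top 10 mm above this point) on the pawl's front end, 85 mm to the ratchet side (y) of the arm's plane, 200 mm above the worktop, 44 mm in front of the pawl's pivot; it stands higher than wheel and pawl, with free room about it. z axis up the knob
- plunger (a joint): how far the tin-present plunger is pushed in, m: 0 free, 0.0095 at its stop. A 7 mm steel pin pointing forward between the fence plates, 34 mm above the table; soft spring (0.25 to 0.6 N). A tin standing fully back against both plates presses it 7 to 9 mm in
- plunger_tip (a point): tip of the plunger pin; when free it is 22 mm behind the seat centre
- tin_mid: the tin to load: closed round tin of middle height, 70 mm tall, 61 mm in diameter (lid rim 62 mm), about 0.2 kg; lid does not come off. Origin at the centre of its underside, z up
- tin_low: another closed tin, low: 48 mm tall, 64 mm in diameter; must stay where it is. Origin at the centre of its underside
- tin_tall: another closed tin, tall: 100 mm tall, 70 mm in diameter; must stay where it is. Origin at the centre of its underside
- vial_a: small glass vial with a dark cap, 23 mm in diameter, 59 mm tall, standing amid the tins; must stay where it is. Origin at the centre of its underside
- vial_b: small glass vial with a dark cap, 25 mm in diameter, 60 mm tall, standing by the tins; must stay where it is. Origin at the centre of its underside

How it is judged:
By the outcome, as a careful person would: the job done as asked, in the order asked, and still so for the second after the job is handed in, with the robot touching nothing.
It also fails if it takes over 69 s, if anything falls off the work surface, if the arm or the gripper's body presses on something with over 40 N, if the wrist force passes 120 N, or if a joint passes its speed limit or range.

## Robot

A 7-joint arm with a two-finger parallel gripper is mounted at the origin on a cart in front of the work surface, level with it; the furniture and walls round the work are solid. World frame = base frame: x ahead of the robot, y to its left, z up, the work surface at z = 0. Lengths are in mm, angles in rad, forces in N, time in s.
With the tool pointing down it reaches from about 350 to 775 mm from the base axis. Payload 3.1 kg.
Tool frame: the origin (TCP) lies midway between the tips of the shut fingers; the grasp point (between the pads) lies 19 mm behind it; z points along the fingers, y is the line along which they close (so a half turn about z gives the same grasp; the last joint's range is limited). The gripper opens to 85 mm and grips with 20 to 120 N. Pads are 22 mm wide; open, the fingers measure 114 mm over their backs; the gripper's body (76 mm by 85 mm) begins 54 mm behind the grasp point. The pads swing forward as they close: fully open they stand 13 mm farther back than shut.
Start: joints at [1.08, 0.311, 0.014, 1.512, -0.004, 1.319, -0.027], TCP at [238.67, -495.535, 206.104] pointing down, gripper open.
Joint ranges: [-2.7, 2.7], [-0.3, 1.91], [-1.27, 1.3], [0.12, 2.57], [-1.44, 4.58], [0.2, 2.03], [-3.05, 3.05]. Speed limits (rad/s): [2.79, 2.79, 3.14, 3.14, 3.14, 3.14, 3.14].

## Interface

Orientations are given as a rotation vector (axis times angle).
In Python, from workcell import status, vision, order gives the robot as it stands. The module is installed in compiled form; this text tells all that it offers.
- The arm moves only by the tool servo_tool, never from a script. Its argument "deltas" is a list of rows, each a list of 5 numbers: the shift along the tool's x, y, z in units of 50 mm (1.0 is 50 mm), then the turn about the tool's z in units of 10 degrees (1.0 is 10 degrees), then the opening, from 0 (shut) to 1 (fully open). In form: [[dx, dy, dz, turn, hand], ...]. A call has 1 to 20 rows; each row is the pose to reach, as a shift and turn from the pose commanded when the call began, along the tool's axes at that moment; what a row does not reach only later rows make up. A row lasts 1/8 s, in which the tool goes at most 62.5 mm and 10.7 degrees, less where a joint would pass 70% of its speed; a pose out of reach is approached as far as the arm can. A call with a gripper value outside its range is refused whole. The fingers move at their own pace and stop on an object; the grip force is fixed at half the most. Time passes only in rows, so rows that repeat a pose let the fingers close. It gives the time, the measured TCP pose, the force, the opening and the grip force at its end, in the units of the state.
- status.observe(): the state, without advancing time (a new reading comes with each control period).
- vision.snapshot(name): name is "scene" or "top" or "wrist"; returns a dict with "pixels" (480x640x3 uint8, red, green, blue), "fx", "fy", "cx", "cy" (pixels), "eye" and "attitude" of the camera in the world; the wrist camera has in their place "tool_from_camera" (4x4, takes a point from camera to tool coordinates, whose origin is the TCP and whose axes are the flange's). Camera axes: x right, y down, z forward; pixel columns grow to the right and rows downward; lengths in mm; the calibration is good to about 2 mm. A picture is of the moment at which its call begins: read the wrist's pose just before it. There is no depth.
- order.close_job(): hands the job in; it is judged then, once.
Trained networks look in a picture, given as the dict that the camera call returned (one of the last four; its "shot" number tells which), for a name from the list of things; names that differ only in an ending like _2 or _b are one class to them, and where a whole thing is asked for, a point or a joint stands for the part that bears it (a point fixed in the world has none). Each returns a list of dicts, best first, with "score" (0 to 1); they miss things now and then, are a little off and sometimes report something else, mostly with a low value. They report only what shows in the picture. A call takes as long as a camera call.
- vision.boxes_of(name, picture): "point" ([column, row] in pixels, amid what is visible of it).
- vision.regions_of(name, picture): "region" (480x640 bool, what is visible of it) and "point" ([column, row] in pixels, amid what is visible of it).
- vision.landmark_of(name, picture): "point" ([column, row] in pixels: a listed point, or the origin of a listed thing).
The state is a dict: "clock": time; "q": joint angles; "qd": joint speeds; "joint_efforts": joint torques, N m; "tcp_pos": TCP position; "ee_rot": TCP orientation; "contact_force": force on the tool from outside, world axes, zero at the start; "wrist_torque": the same for the moment, N m; "grip_width": finger opening in mm; "grasp_force": force on a finger pad.
Only numpy, scipy, OpenCV 4.12 (cv2) and the standard library are available. Lean on these libraries where they do the work, as an engineer would, in place of code of your own. Each camera call takes 0.05 s, during which the arm holds its last target. There are 200 camera calls.

## Working session

There is one attempt and no reset: what is moved stays moved. The work goes in short steps, Python scripts to look and compute and a tool call to move; the robot and the scene stay as the last step left them, time stands still between calls to the robot, and variables do not carry over. Pictures are saved under pics/ and viewed, at most 10 in all, crops included, and the job is handed in when it is done.

Besides the shell and the picture viewer there is one more tool, called after ">>>" in YAML: its name, and indented under it one key for each argument. servo_tool: Moves the arm, as the interface text tells. Its arguments: {"type":"object","properties":{"deltas":{"type":"array"}},"required":["deltas"]}

```bash
mkdir -p pics; cat > h.py <<'E'
import numpy as np, cv2
from scipy.spatial.transform import Rotation as R
from workcell import status, vision, order
def cam(name):
    s=status.observe(); p=vision.snapshot(name)
    if name=="wrist":
        T=np.eye(4);T[:3,:3]=R.from_rotvec(s["ee_rot"]).as_matrix();T[:3,3]=s["tcp_pos"]
        M=T@np.array(p["tool_from_camera"]); p["_e"]=M[:3,3];p["_R"]=M[:3,:3]
    else:
        a=np.array(p["attitude"]); p["_e"]=np.array(p["eye"]); p["_R"]=a if a.shape==(3,3) else R.from_rotvec(a).as_matrix()
    return p
def ray(p,px):
    d=p["_R"]@np.array([(px[0]-p["cx"])/p["fx"],(px[1]-p["cy"])/p["fy"],1]); return p["_e"],d/np.linalg.norm(d)
def atz(p,px,z):
    e,d=ray(p,px); return e+d*(z-e[2])/d[2]
def tri(rs):
    A=0;b=0
    for e,d in rs:
        P=np.eye(3)-np.outer(d,d);A=A+P;b=b+P@e
    x=np.linalg.solve(A,b); return x,max(np.linalg.norm((np.eye(3)-np.outer(d,d))@(x-e)) for e,d in rs)
def proj(p,X):
    c=p["_R"].T@(np.array(X)-p["_e"]); return c[0]/c[2]*p["fx"]+p["cx"],c[1]/c[2]*p["fy"]+p["cy"]
def save(p,f): cv2.imwrite("pics/"+f,p["pixels"][:,:,::-1])
E
python3 - <<'E'
from h import *
np.set_printoptions(precision=1,suppress=True)
s=status.observe();print(s["clock"],s["tcp_pos"],s["ee_rot"],s["grip_width"])
ps={n:cam(n) for n in("scene","top")}
for n,p in ps.items(): save(p,n+"0.png");print(n,p["_e"],p["_R"][:,2],np.shape(p["attitude"]))
Z=dict(tapping_stand=0,seat=36,fence=70,clamp_hinge=130,pawl_pivot=170,pawl_knob=200,plunger_tip=70,clamp_grip=0,tin_mid=0,tin_low=0,tin_tall=0,vial_a=0,vial_b=0)
for k,z in Z.items():
    L={}
    for n,p in ps.items():
        L[n]=vision.landmark_of(k,p)[:3]
        for d in L[n]: print(k,n,round(d["score"],2),np.array(d["point"]),atz(p,d["point"],z))
    if all(L.values()): print("   tri",*tri([ray(ps[n],L[n][0]["point"]) for n in ps]))
E
```

```text
0.0 [ 238.3 -494.8  205. ] [-3.1 -0.7  0. ] 85.40299027862696
scene [-197.2 -623.8  516. ] [ 0.8  0.5 -0.4] (3,)
top [ 305.7 -171.1 1113.5] [ 0.2 -0.  -1. ] (3,)
tapping_stand scene 0.87 [274.9 294.9] [479.5 -78.8   0. ]
tapping_stand top 0.65 [271.9 270.5] [482.7 -71.    0. ]
   tri [484.7 -72.1  -5. ] 1.9561184454594176
seat top 0.97 [272.1 268.6] [480.7 -74.5  36. ]
fence scene 0.87 [286.  258.6] [518.8 -81.9  70. ]
fence scene 0.19 [278.  274.6] [ 453.  -110.5   70. ]
fence top 0.86 [274.8 242.6] [525.4 -80.9  70. ]
   tri [525.  -79.3  66.9] 1.6675499584251143
clamp_hinge scene 0.8 [310.3 223.7] [586.6 -99.5 130. ]
clamp_hinge top 0.96 [281.4 200.3] [592.  -95.3 130. ]
   tri [593.  -95.1 126.8] 0.08756709020332447
pawl_pivot scene 0.74 [308.1 190.1] [674.9 -35.4 170. ]
pawl_pivot top 0.87 [251.3 154.3] [664.8 -41.8 170. ]
pawl_pivot top 0.68 [271.7 266.7] [462.2 -85.7 170. ]
   tri [663.4 -42.7 174.4] 0.4070954517055632
pawl_knob scene 0.77 [285.4 181.5] [623.5  -8.9 200. ]
pawl_knob top 0.91 [233.8 168.3] [627.3 -16.9 200. ]
pawl_knob top 0.42 [379.1 288.6] [ 424.  -265.8  200
[... 984 characters left out ...]
 [625.4   5.    0. ]
vial_a scene 0.64 [356.3 359.3] [ 383.9 -325.8    0. ]
vial_a scene 0.52 [388.6 328.4] [ 496.  -333.9    0. ]
vial_a top 0.57 [402.2 267.8] [ 492.8 -333.4    0. ]
vial_a top 0.47 [401.9 324.4] [ 379.8 -331.2    0. ]
vial_a top 0.36 [250.1 156.2] [725.2 -16.1   0. ]
   tri [ 408.9 -251.7  183.6] 74.60992670474268
vial_b scene 0.71 [284.  259.3] [625.4   5.    0. ]
vial_b scene 0.64 [356.3 359.3] [ 383.9 -325.8    0. ]
vial_b scene 0.52 [388.6 328.4] [ 496.  -333.9    0. ]
vial_b top 0.57 [402.2 267.8] [ 492.8 -333.4    0. ]
vial_b top 0.47 [401.9 324.4] [ 379.8 -331.2    0. ]
vial_b top 0.36 [250.1 156.2] [725.2 -16.1   0. ]
   tri [ 408.9 -251.7  183.6] 74.60992670474268
```

View pics/scene0.png

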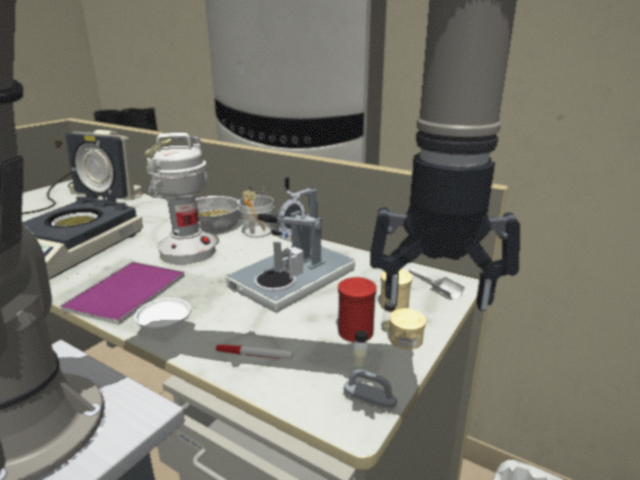

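View pics/top0.png

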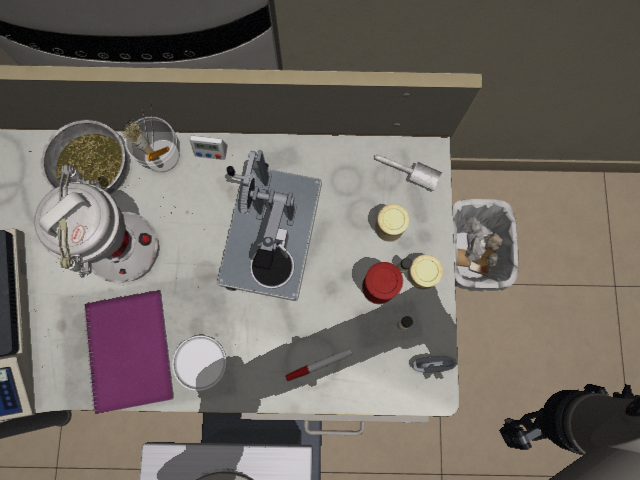

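```bash
python3 - <<'E'
from h import *
np.set_printoptions(precision=3,suppress=True)
from scipy.optimize import least_squares
# fit stand pose x,y,yaw using estimates (world, local)
W=[([481.5,-74],[0,0]),([523,-80.5],[34,0]),([592.5,-95.2],[110,0]),([664,-42.5],[168,60]),([627,-16.5],[124,85])]
f=lambda v:np.concatenate([np.array(w)-(v[:2]+np.array([[np.cos(v[2]),-np.sin(v[2])],[np.sin(v[2]),np.cos(v[2])]])@np.array(l)) for w,l in W])
r=least_squares(f,[480,-74,-.2]);print(r.x,np.degrees(r.x[2]));print(r.fun.reshape(-1,2))
s=status.observe();print(R.from_rotvec(s["ee_rot"]).as_matrix())
E
```

```text
[486.506 -73.853  -0.189] -10.820926069042587
[[-5.006 -0.147]
 [ 3.098 -0.263]
 [-2.05  -0.695]
 [ 1.217  3.961]
 [ 2.741 -2.855]]
[[ 0.901  0.434 -0.   ]
 [ 0.434 -0.901  0.   ]
 [-0.    -0.    -1.   ]]
```

The scene picture shows the stand at (290,265) with its arm part-way up. The red tall tin is at (357,310), the low tin at (407,328) and the tin to load at (396,287). The top view has that tin at (393,221), the vials at about (405,265) and (406,323), and the knob at (231,171). Next I move over the stand for wrist views.

```bash
cat >> h.py <<'E'
def dl(*targets):
    s=status.observe();M=R.from_rotvec(s["ee_rot"]).as_matrix();p=np.array(s["tcp_pos"])
    print("t",round(s["clock"],2),"pos",np.round(p,1),"yaw",round(np.degrees(np.arctan2(M[1,0],M[0,0])),2),"z",np.round(M[:,2],3),"F",np.round(s["contact_force"],1),"w",round(s["grip_width"],1),"g",round(s["grasp_force"],1))
    for t in targets: print(np.round(t,1),"->",np.round(M.T@(np.array(t)-p)/50,3))
E
python3 - <<'E'
from h import *
dl([480,-60,330],[560,-75,330])
print(np.round(vision.snapshot("wrist")["tool_from_camera"],2))
E
```

```text
t 1.4 pos [ 238.7 -495.5  206.1] yaw 25.72 z [-0.  0. -1.] F [-0.1 -0.7  0.1] w 85.2 g 0.0
[480 -60 330] -> [ 8.128 -5.753 -2.478]
[560 -75 330] -> [ 9.44  -4.789 -2.478]
[[   0.     -0.96   -0.27   68.57]
 [   1.      0.      0.     -0.82]
 [  -0.     -0.27    0.96 -167.37]
 [   0.      0.      0.      1.  ]]
```

>>> servo_tool:
  deltas:
    - [0,0,-1.2,0,0.5]
    - [0.8,-0.5,-2.48,0.5,0.5]
    - [1.8,-1.1,-2.48,1,0.5]
    - [2.8,-1.7,-2.48,1.5,0.5]
    - [3.8,-2.3,-2.48,2,0.5]
    - [4.8,-2.9,-2.48,2.5,0.5]
    - [5.8,-3.5,-2.48,3,0.5]
    - [6.8,-4.1,-2.48,3.4,0.5]
    - [7.8,-4.7,-2.48,3.65,0.5]
    - [8.78,-5.27,-2.48,3.65,0.5]
    - [8.78,-5.27,-2.48,3.65,0.5]
    - [8.78,-5.27,-2.48,3.65,0.5]
    - [8.78,-5.27,-2.48,3.65,0.5]

```text
clock: 3.08
tcp_pos: [519.3, -69.6, 330.2]
ee_rot: [3.126, -0.3, 0.0]
contact_force: [-0.1, 0.6, -0.3]
grip_width: 42.5
grasp_force: 0.0
```

```bash
python3 - <<'E'
from h import *
np.set_printoptions(precision=1,suppress=True)
dl()
p=cam("wrist");save(p,"w1.png")
Z=dict(tapping_stand=0,seat=36,fence=70,clamp_hinge=130,pawl_pivot=170,pawl_knob=200,plunger_tip=70,clamp_grip=170)
for k,z in Z.items():
    for d in vision.landmark_of(k,p)[:2]: print(k,round(d["score"],2),np.array(d["point"]),atz(p,d["point"],z))
E
```

```text
t 3.08 pos [519.3 -69.6 330.2] yaw -10.97 z [-0. -0. -1.] F [-0.1  0.6 -0.3] w 42.5 g 0.0
tapping_stand 0.72 [326.8 217.7] [482.8 -76.1   0. ]
fence 0.7 [327.6 200.3] [519.6 -82.1  70. ]
clamp_hinge 0.85 [328.2 137.5] [594.3 -94.7 130. ]
clamp_hinge 0.18 [501.3 251.4] [ 432.5 -268.6  130. ]
pawl_pivot 0.55 [261.2  69.8] [661.6 -44.9 170. ]
pawl_knob 0.86 [224.6 118.9] [624.   -9.2 200. ]
clamp_grip 0.55 [330.1 257.8] [475.9 -73.7 170. ]
```

View pics/w1.png

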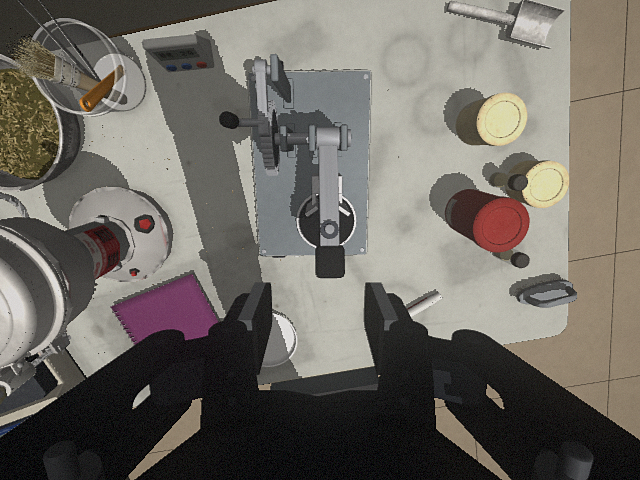

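The wrist view shows the knob at (229,120), the hinge at (329,136) and the grip at (330,260). The stand lines up with the tool, so its yaw is about -11°. The knob is near (624,-13).

>>> servo_tool:
  deltas:
    - [0.7,-0.6,0.4,0,0.5]
    - [1.4,-1.2,0.9,0,0.5]
    - [1.84,-1.51,1.5,0,0.5]
    - [1.84,-1.51,1.9,0,0.5]
    - [1.84,-1.51,1.9,0,0.5]
    - [1.84,-1.51,1.9,0,0.5]

```text
clock: 4.28
tcp_pos: [624.8, -11.0, 236.4]
ee_rot: [-3.128, 0.296, -0.003]
contact_force: [-0.0, 0.3, 0.1]
grip_width: 42.8
grasp_force: 0.0
```

```bash
python3 - <<'E'
from h import *
np.set_printoptions(precision=1,suppress=True)
dl()
p=cam("wrist");save(p,"w2.png")
for k,z in dict(pawl_knob=200,pawl_pivot=170,clamp_hinge=130).items():
    for d in vision.landmark_of(k,p)[:2]: print(k,round(d["score"],2),np.array(d["point"]),atz(p,d["point"],z))
E
```

```text
t 4.28 pos [624.8 -11.  236.4] yaw -10.81 z [ 0. -0. -1.] F [-0.   0.3  0.1] w 42.8 g 0.0
pawl_knob 0.98 [318.1 260.1] [623.1 -10.1 200. ]
pawl_pivot 0.96 [356.6 183.1] [663.5 -45.  170. ]
clamp_hinge 0.61 [401.8 295.5] [552.8 -73.  130. ]
```

View pics/w2.png

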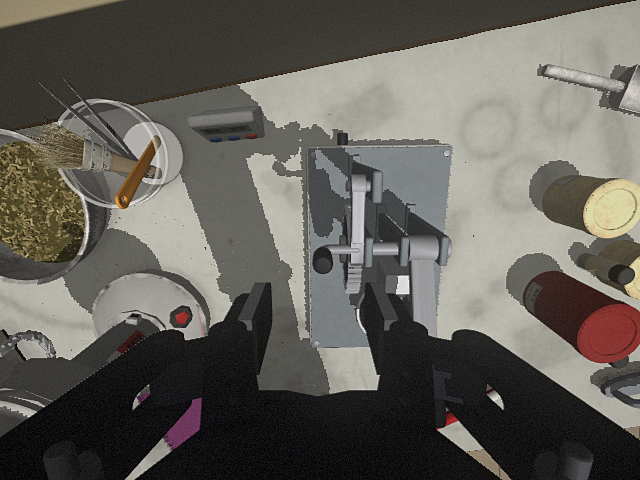

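The knob is at (323,260), centred between the fingers. I'll go down and grip it.

>>> servo_tool:
  deltas:
    - [-0.02,0,0.4,0,0.5]
    - [-0.02,0,0.85,0,0.5]
    - [-0.02,0,0.9,0,0.4]
    - [-0.02,0,0.9,0,0.2]
    - [-0.02,0,0.9,0,0.0]
    - [-0.02,0,0.9,0,0]
    - [-0.02,0,0.9,0,0]
    - [-0.02,0,0.9,0,0]

```text
clock: 5.48
tcp_pos: [623.4, -10.5, 190.2]
ee_rot: [3.128, -0.295, 0.0]
contact_force: [0.8, 0.1, 0.8]
grip_width: 0.5
grasp_force: 0.0
```

```bash
python3 - <<'E'
from h import *
np.set_printoptions(precision=1,suppress=True)
dl()
q={n:cam(n) for n in("wrist","scene","top")}
for n,p in q.items():
    for d in vision.landmark_of("pawl_knob",p)[:2]: print(n,round(d["score"],2),np.array(d["point"]),atz(p,d["point"],200))
c=[q["wrist"]["pixels"][150:450,180:480]]
i=q["scene"]["pixels"][110:260,210:360]; c.append(cv2.resize(i,(300,300)))
cv2.imwrite("pics/c3.png",cv2.resize(np.hstack(c),(800,400))[:,:,::-1])
E
```

```text
t 5.47 pos [623.4 -10.5 190.2] yaw -10.78 z [ 0. -0. -1.] F [0.8 0.1 0.8] w 0.5 g 0.0
wrist 0.58 [323.5 286. ] [623.  -12.6 200. ]
scene 0.46 [284.2 181.3] [623.3  -5.7 200. ]
top 0.46 [229.1 170.3] [623.6  -9.1 200. ]
top 0.36 [282.3 201.5] [ 569.5 -102.3  200. ]
```

View pics/c3.png

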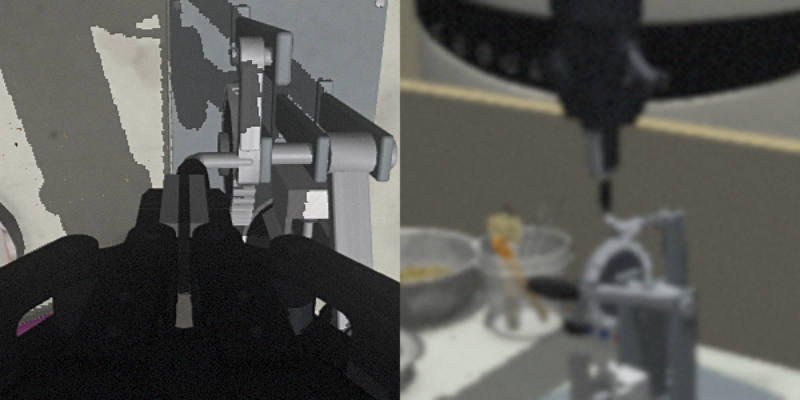

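```bash
python3 - <<'E'
from h import *
s=status.observe();T=np.array(s["tcp_pos"]);M=R.from_rotvec(s["ee_rot"]).as_matrix()
q={n:cam(n) for n in("wrist","scene")}
print(q["wrist"]["fx"],q["wrist"]["cx"],q["wrist"]["cy"],q["scene"]["fx"])
for n,p in q.items():
    for l in [(0,0,0),(11,0,0),(-11,0,0),(0,0,-19),(11,0,-19)]: print(n,l,np.round(proj(p,T+M@np.array(l)),1))
    print(n,"knob top/bot",proj(p,[623.5,-13,210]),proj(p,[623.5,-13,191]))
a=q["wrist"]["pixels"][230:330,270:380]
b=q["scene"]["pixels"][140:220,240:328]
o=np.hstack([cv2.resize(a,(400,364),interpolation=0),cv2.resize(b,(400,364),interpolation=0)])
o=np.clip(255*(o/255.)**.5,0,255).astype(np.uint8)
cv2.imwrite("pics/c4.png",o[:,:,::-1])
E
```

```text
332.88086068388776 317.66887898405184 240.584258051744 472.3419185709742
wrist (0, 0, 0) [319.2 278.7]
wrist (11, 0, 0) [319.2 259.3]
wrist (-11, 0, 0) [319.1 297.4]
wrist (0, 0, -19) [319.3 293.5]
wrist (11, 0, -19) [319.4 272.2]
wrist knob top/bot (np.float64(324.31248672844754), np.float64(293.17437574147885)) (np.float64(323.64480406075654), np.float64(278.24454960226524))
scene (0, 0, 0) [286.1 185.9]
scene (11, 0, 0) [289.6 184.8]
scene (-11, 0, 0) [282.5 187. ]
scene (0, 0, -19) [285.8 177.7]
scene (11, 0, -19) [289.4 176.7]
scene knob top/bot (np.float64(286.74767460066624), np.float64(177.4833935637844)) (np.float64(287.0177924666892), np.float64(185.63242489665365))
```

View pics/c4.png

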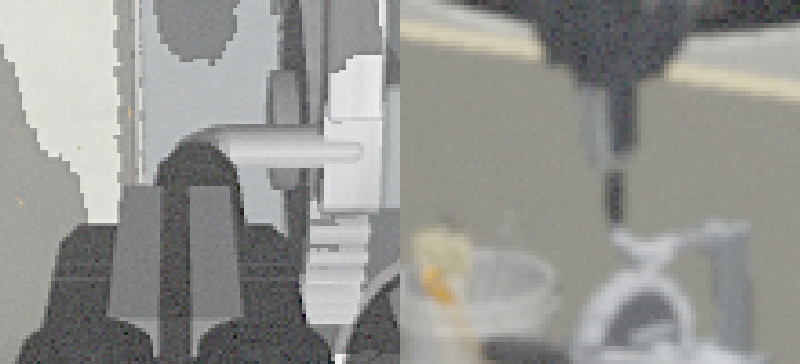

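The crops show the fingertips (scene (284,176)) above the knob, roughly 20 mm higher than the reported TCP. The knob shows below them at (287,178 to 188). I'll open, go lower and close again.

>>> servo_tool:
  deltas:
    - [0,0,0,0,0.4]
    - [0,0,0,0,0.4]
    - [0,0.03,0,0,0.4]
    - [0,0.03,0.15,0,0.4]
    - [0,0.03,0.3,0,0.4]
    - [0,0.03,0.3,0,0.2]
    - [0,0.03,0.3,0,0.0]
    - [0,0.03,0.3,0,0]
    - [0,0.03,0.3,0,0]
    - [0,0.03,0.3,0,0]

```text
clock: 7.12
tcp_pos: [622.7, -13.3, 174.9]
ee_rot: [3.126, -0.297, -0.001]
contact_force: [-2.1, -3.6, -1.3]
grip_width: 9.7
grasp_force: 58.6
```

>>> servo_tool:
  deltas:
    - [0.05,0,-0.06,0,0]
    - [0.1,0,-0.12,0,0]
    - [0.15,0,-0.18,0,0]
    - [0.2,0,-0.23,0,0]
    - [0.2,0,-0.23,0,0]
    - [0.2,0,-0.23,0,0]
    - [0.2,0,-0.23,0,0]
    - [0.2,0,-0.23,0,0]
    - [0.2,0,-0.23,0,0]
    - [0.2,0,-0.23,0,0]
    - [0.2,0,-0.23,0,0]
    - [0.2,0,-0.23,0,0]

```text
clock: 8.62
tcp_pos: [631.8, -15.0, 184.5]
ee_rot: [3.126, -0.296, -0.006]
contact_force: [-0.4, -4.4, -8.8]
grip_width: 9.5
grasp_force: 58.6
```

```bash
python3 - <<'E'
from h import *
dl()
q={n:cam(n) for n in("scene","top")}
for n,p in q.items():
    for d in vision.landmark_of("clamp_grip",p)[:2]: print(n,round(d["score"],2),np.array(d["point"]),"expected open",proj(p,[604.5,-97,259]),"start",proj(p,[475,-72,170]))
E
```

```text
t 8.62 pos [631.8 -15.  184.5] yaw -10.83 z [-0.004 -0.001 -1.   ] F [-0.4 -4.4 -8.8] w 9.5 g 58.6
scene 0.71 [279.4 258.4] expected open (np.float64(313.349596321951), np.float64(163.12048673354573)) start (np.float64(267.10451182240456), np.float64(220.30100170899354))
scene 0.65 [301.4 167.3] expected open (np.float64(313.349596321951), np.float64(163.12048673354573)) start (np.float64(267.10451182240456), np.float64(220.30100170899354))
top 0.59 [275.4 183.2] expected open (np.float64(277.31752596302454), np.float64(170.2759837316193)) start (np.float64(263.9706932290324), np.float64(259.16876873905613))
```

Arm is rising; hold on a little longer.

>>> servo_tool:
  deltas:
    - [0,0,0,0,0]
    - [0,0,0,0,0]
    - [0,0,0,0,0]
    - [0,0,0,0,0]
    - [0,0,0,0,0]
    - [0,0,0,0,0]
    - [0,0,0,0,0]
    - [0,0,0,0,0]
    - [0,0,0,0,0]
    - [0,0,0,0,0]
    - [0,0,0,0,0]
    - [0,0,0,0,0]

```text
clock: 10.32
tcp_pos: [631.8, -15.0, 184.5]
ee_rot: [3.126, -0.296, -0.006]
contact_force: [-0.5, -5.0, -7.9]
grip_width: 9.3
grasp_force: 58.6
```

```bash
python3 - <<'E'
from h import *
dl()
q={n:cam(n) for n in("scene","top","wrist")}
L={}
for n,p in q.items():
    L[n]=vision.landmark_of("clamp_grip",p)[:2]
    for d in L[n]: print(n,round(d["score"],2),np.array(d["point"]),"expected open",proj(p,[604.5,-97,259]))
a=q["wrist"]["pixels"]
b=q["scene"]["pixels"][120:280,220:380]
o=np.hstack([cv2.resize(a,(400,300)),cv2.resize(b,(300,300))])
cv2.imwrite("pics/c5.png",o[:,:,::-1])
E
```

```text
t 10.32 pos [631.8 -15.  184.5] yaw -10.83 z [-0.004 -0.001 -1.   ] F [-0.5 -5.  -7.9] w 9.3 g 58.6
scene 0.58 [309.5 164. ] expected open (np.float64(313.349596321951), np.float64(163.12048673354573))
scene 0.46 [309.3 188.9] expected open (np.float64(313.349596321951), np.float64(163.12048673354573))
top 0.67 [397.8 270.1] expected open (np.float64(277.31752596302454), np.float64(170.2759837316193))
top 0.57 [275.8 167.2] expected open (np.float64(277.31752596302454), np.float64(170.2759837316193))
wrist 0.66 [571.6 394.3] expected open (np.float64(576.9516710074887), np.float64(395.95068087968343))
```

View pics/c5.png

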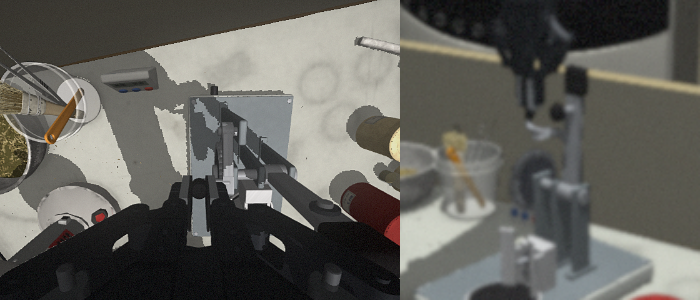

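The arm stands upright (grip at about (575,75) in the right crop), and it matches the expected open pose. Now I'll lower the pawl and release it.

>>> servo_tool:
  deltas:
    - [-0.05,0,0.06,0,0]
    - [-0.1,0,0.12,0,0]
    - [-0.15,0,0.18,0,0]
    - [-0.19,0,0.22,0,0]
    - [-0.19,0,0.22,0,0]
    - [-0.19,0,0.22,0,0.35]
    - [-0.19,0,0.22,0,0.4]
    - [-0.19,0,0.22,0,0.4]
    - [-0.19,0,-0.2,0,0.4]
    - [-0.19,0,-1,0,0.4]
    - [-0.19,0,-2,0,0.4]
    - [-0.19,0,-2,0,0.6]
    - [-0.19,0,-2,0,1]

```text
clock: 12.25
tcp_pos: [623.6, -11.3, 286.5]
ee_rot: [-3.127, 0.294, -0.0]
contact_force: [-0.5, 0.6, -0.3]
grip_width: 67.6
grasp_force: 0.0
```

```bash
python3 - <<'E'
from h import *
np.set_printoptions(precision=1,suppress=True)
p=cam("wrist")
for k,z in dict(pawl_knob=200,clamp_grip=259,tin_mid=0,seat=36).items():
    for d in vision.landmark_of(k,p)[:2]: print(k,round(d["score"],2),np.array(d["point"]),atz(p,d["point"],z))
t=cam("top")
for k in("tin_mid","seat","pawl_knob"):
  for d in vision.landmark_of(k,t)[:1]: print(k,d["score"],atz(t,d["point"],{"tin_mid":0,"seat":36,"pawl_knob":200}[k]))
dl([570,-275,280],[570,-275,220])
E
```

```text
pawl_knob 0.68 [319.4 236.2] [624.3 -11.9 200. ]
pawl_knob 0.16 [384.6 289.8] [569.4 -56.4 200. ]
clamp_grip 0.72 [457.  261.9] [607.8 -95.2 259. ]
tin_mid 0.57 [541.3 194. ] [ 574.7 -310.7    0. ]
tin_mid 0.38 [389.6 278.8] [489.8 -92.    0. ]
seat 0.73 [556.8 250.6] [ 504.7 -307.3   36. ]
seat 0.63 [383.9 291.1] [489.3 -76.6  36. ]
tin_mid 0.87 [ 577.6 -308.2    0. ]
seat 0.93 [486.  -73.7  36. ]
pawl_knob 0.62 [625.3 -13.3 200. ]
t 12.7 pos [623.4 -12.1 286.2] yaw -10.79 z [-0. -0. -1.] F [-0.1  0.2  0.6] w 85.4 g 0.0
[ 570 -275  280] -> [-0.1  5.4  0.1]
[ 570 -275  220] -> [-0.1  5.4  1.3]
```

>>> servo_tool:
  deltas:
    - [0,0,-0.8,0,1]
    - [0,0.8,-0.9,0,1]
    - [0,1.8,-0.9,0,1]
    - [0,2.8,-0.9,0,1]
    - [0.1,3.8,-0.5,0,1]
    - [0.2,4.8,0.4,0,1]
    - [0.2,5.6,1,0,1]
    - [0.2,5.94,1.5,0,1]
    - [0.2,5.94,1.5,0,1]
    - [0.2,5.94,1.5,0,1]

```text
clock: 13.95
tcp_pos: [579.2, -304.0, 213.0]
ee_rot: [-3.127, 0.292, -0.004]
contact_force: [0.3, 0.7, -0.2]
grip_width: 85.6
grasp_force: 0.0
```

```bash
python3 - <<'E'
from h import *
np.set_printoptions(precision=1,suppress=True)
s=status.observe()
p=cam("wrist");save(p,"w6.png")
for k,z in dict(tin_mid=0).items():
    for d in vision.landmark_of(k,p)[:2]: print(k,round(d["score"],2),np.array(d["point"]),atz(p,d["point"],z))
for d in vision.regions_of("tin_mid",p)[:2]:
    m=d["region"];ys,xs=np.where(m); print(d["score"],m.sum(),xs.min(),xs.max(),ys.min(),ys.max())
for c in [(578,-307),(575,-310),(580,-305)]:
  ring=lambda z,r:np.array([proj(p,[c[0]+r*np.cos(a),c[1]+r*np.sin(a),z]) for a in np.linspace(0,6.28,60)])
  t=np.vstack([ring(70,31),ring(0,30.5)]); print(c,t.min(0),t.max(0))
dl()
E
```

```text
tin_mid 0.69 [320.9 210.3] [ 577.5 -306.3    0. ]
tin_mid 0.15 [390.6 275.1] [ 483.2 -375.4    0. ]
0.83 3262 292 354 186 253
(578, -307) [289.6 183.2] [354.6 253.8]
(575, -310) [293.3 185.3] [358.2 256.1]
(580, -305) [287.1 181.7] [352.2 252.2]
t 14.1 pos [ 579.6 -304.   213.7] yaw -10.61 z [ 0. -0. -1.] F [0.  0.3 1. ] w 85.7 g 0.0
```

View pics/w6.png

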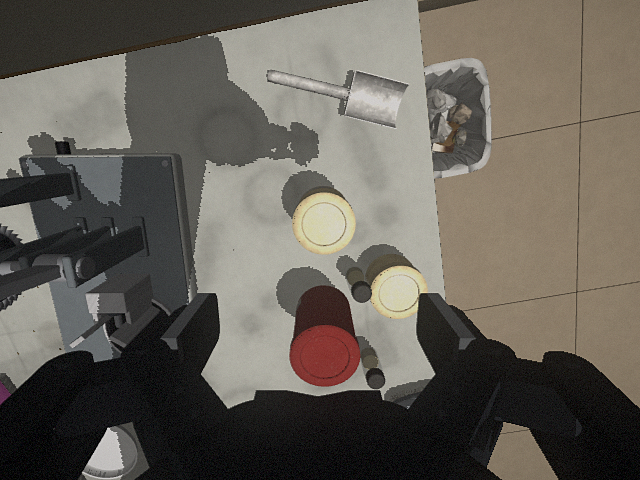

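The tin is at (323,222) in the wrist view, centred between the open fingers. The tall tin is at (325,345) and the vials at (361,291) and (375,378), all well clear. Going down to grip.

>>> servo_tool:
  deltas:
    - [-0.03,0.065,0.6,0,1]
    - [-0.03,0.065,1.4,0,1]
    - [-0.03,0.065,2.2,0,1]
    - [-0.03,0.065,3,0,1]
    - [-0.03,0.065,3.6,0,1]
    - [-0.03,0.065,4.03,0,1]
    - [-0.03,0.065,4.03,0,1]
    - [-0.03,0.065,4.03,0,0.75]
    - [-0.03,0.065,4.03,0,0.6]
    - [-0.03,0.065,4.03,0,0.5]
    - [-0.03,0.065,4.03,0,0.5]
    - [-0.03,0.065,4.03,0,0.5]

```text
clock: 15.6
tcp_pos: [577.6, -309.1, 12.9]
ee_rot: [3.126, -0.295, 0.007]
contact_force: [-0.3, 0.8, 5.8]
grip_width: 57.6
grasp_force: 62.4
```

>>> servo_tool:
  deltas:
    - [0,0,-0.1,0,0.5]
    - [0,0,-0.5,0,0.5]
    - [0,0,-1.2,0,0.5]
    - [0,0,-2.1,0,0.5]
    - [-0.2,-0.3,-2.85,0,0.5]
    - [-0.6,-0.9,-2.85,0,0.5]
    - [-1.1,-1.6,-2.85,0,0.5]
    - [-1.6,-2.3,-2.85,0,0.5]
    - [-2.1,-3,-2.85,0,0.5]
    - [-2.6,-3.7,-2.85,0,0.5]
    - [-2.92,-4.15,-2.85,0,0.5]
    - [-2.92,-4.23,-2.85,0,0.5]
    - [-2.92,-4.23,-2.85,0,0.5]
    - [-2.92,-4.23,-2.85,0,0.5]

```text
clock: 17.35
tcp_pos: [472.2, -75.1, 152.5]
ee_rot: [3.127, -0.299, 0.0]
contact_force: [0.1, -0.3, -2.1]
grip_width: 57.5
grasp_force: 64.4
```

```bash
python3 - <<'E'
from h import *
np.set_printoptions(precision=1,suppress=True)
dl([473.7,-71.8,51],[485.5,-74,51])
q={n:cam(n) for n in("scene","top","wrist")}
for k,z in dict(tin_mid=138,clamp_hinge=130,pawl_knob=200,fence=70,seat=36).items():
  for n,p in q.items():
    for d in vision.landmark_of(k,p)[:1]: print(k,n,round(d["score"],2),np.array(d["point"]),atz(p,d["point"],z))
save(q["wrist"],"w7.png")
E
```

```text
t 17.35 pos [472.2 -75.1 152.5] yaw -10.91 z [ 0. -0. -1.] F [ 0.1 -0.3 -2.1] w 57.5 g 64.4
[473.7 -71.8  51. ] -> [ 0.  -0.1  2. ]
[485.5 -74.   51. ] -> [ 0.3 -0.1  2. ]
tin_mid scene 0.94 [269.1 237.9] [465.8 -82.3 138. ]
tin_mid top 0.71 [266.1 262.9] [474.1 -72.7 138. ]
tin_mid wrist 0.56 [318.1 272.3] [470.3 -73.9 138. ]
clamp_hinge scene 0.77 [309.8 221.2] [598.  -90.6 130. ]
clamp_hinge top 0.6 [280.8 200.4] [591.8 -94.2 130. ]
clamp_hinge wrist 0.61 [312.8  34.4] [593.6 -94.7 130. ]
pawl_knob scene 0.41 [287.2 179.5] [638.   -3.3 200. ]
fence scene 0.85 [285.5 258.9] [517.  -81.9  70. ]
fence top 0.89 [272.9 243.1] [524.3 -77.3  70. ]
fence wrist 0.68 [312.8 172. ] [522.8 -80.   70. ]
seat top 0.95 [274.  266.6] [484.7 -78.1  36. ]
seat wrist 0.64 [316.2 210.6] [487.9 -75.7  36. ]
```

>>> servo_tool:
  deltas:
    - [0,-0.06,0.5,0,0.5]
    - [0,-0.06,1.2,0,0.5]
    - [0,-0.06,1.7,0,0.5]
    - [0,-0.06,2.0,0,0.5]
    - [0.05,-0.06,2.02,0,0.5]
    - [0.1,-0.06,2.03,0,0.5]
    - [0.15,-0.06,2.03,0,0.5]
    - [0.2,-0.06,2.03,0,0.5]
    - [0.24,-0.06,2.03,0,0.5]
    - [0.24,-0.06,2.03,0,0.5]

```text
clock: 19.5
tcp_pos: [484.4, -72.8, 51.2]
ee_rot: [3.128, -0.295, 0.0]
contact_force: [-0.7, -0.3, -1.5]
grip_width: 57.5
grasp_force: 64.4
```

>>> servo_tool:
  deltas:
    - [0.03,0,0,0,0.5]
    - [0.05,0,0,0,0.5]
    - [0.05,0,0,0,0.5]
    - [0.05,0,0,0,0.5]

```text
clock: 20.0
tcp_pos: [486.6, -73.3, 51.1]
ee_rot: [3.128, -0.295, -0.0]
contact_force: [-0.3, 0.6, -0.8]
grip_width: 57.5
grasp_force: 64.4
```

>>> servo_tool:
  deltas:
    - [0.03,0,0,0,0.5]
    - [0.06,0,0,0,0.5]
    - [0.06,0,0,0,0.5]
    - [0.06,0,0,0,0.5]

```text
clock: 20.5
tcp_pos: [488.2, -73.9, 50.7]
ee_rot: [3.127, -0.295, -0.004]
contact_force: [-5.0, 0.3, 0.4]
grip_width: 57.5
grasp_force: 64.5
```

>>> servo_tool:
  deltas:
    - [0,0,0.03,0,0.5]
    - [0.01,0,0.05,0,0.5]
    - [0.01,0,0.06,0,0.5]
    - [0.01,0,0.06,0,0.5]

```text
clock: 21.0
tcp_pos: [488.1, -74.2, 49.6]
ee_rot: [3.126, -0.295, -0.006]
contact_force: [-11.7, 0.3, 13.6]
grip_width: 57.4
grasp_force: 64.9
```

>>> servo_tool:
  deltas:
    - [0.0,0,0.03,0,0.5]
    - [0,0,0.03,0,0.72]
    - [0,0,0.03,0,0.85]
    - [0,0,0.03,0,0.95]
    - [0,0,0.03,0,0.95]
    - [0,0,0.03,0,0.95]

```text
clock: 21.75
tcp_pos: [490.3, -73.8, 46.5]
ee_rot: [-3.128, 0.295, -0.0]
contact_force: [-0.0, -0.1, 0.5]
grip_width: 81.3
grasp_force: 0.0
```

```bash
python3 - <<'E'
from h import *
np.set_printoptions(precision=1,suppress=True)
q={n:cam(n) for n in("scene","top","wrist")}
for k,z in dict(tin_mid=36).items():
  for n,p in q.items():
    for d in vision.landmark_of(k,p)[:1]: print(k,n,round(d["score"],2),np.array(d["point"]),atz(p,d["point"],z),"exp",proj(p,[487,-74.3,36]))
dl()
o=np.hstack([cv2.resize(q["wrist"]["pixels"][100:400,170:470],(400,400)),cv2.resize(q["scene"]["pixels"][160:310,210:360],(400,400))])
cv2.imwrite("pics/c8.png",o[:,:,::-1])
E
```

```text
tin_mid scene 0.66 [275.4 276.4] [493.2 -71.5  36. ] exp (np.float64(274.6533841701714), np.float64(277.9505779573719))
tin_mid top 0.67 [268.3 265.8] [486.1 -66.9  36. ] exp (np.float64(272.11263278728086), np.float64(265.3975306050183))
tin_mid wrist 0.64 [309.2 285.6] [482.8 -66.7  36. ] exp (np.float64(320.84850964816843), np.float64(276.68850810936584))
t 22.05 pos [490.1 -73.9  46.6] yaw -10.78 z [-0. -0. -1.] F [-0.1 -0.   0.9] w 81.0 g 0.0
```

View pics/c8.png

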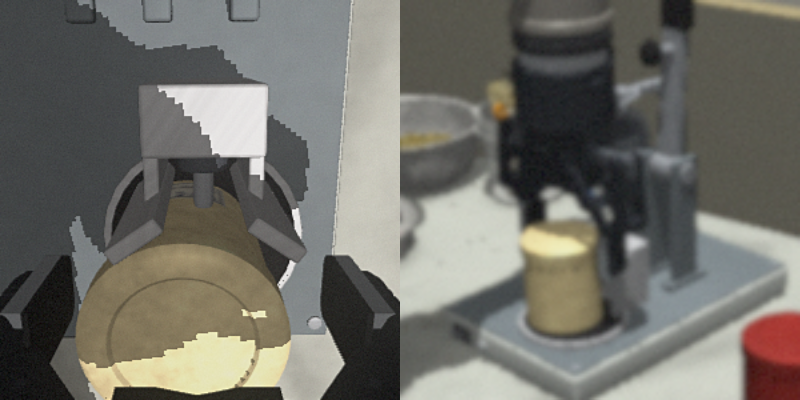

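The tin stands upright on the table but sits about 5 mm towards the ratchet side: lid centre is at crop (184,330), while the fence middle is at about x=204. I'll regrip it about the fence centreline and push again with less preload.

>>> servo_tool:
  deltas:
    - [-0.1,0.03,-0.04,0,0.95]
    - [-0.1,0.03,-0.04,0,0.85]
    - [-0.1,0.03,-0.04,0,0.76]
    - [-0.1,0.03,-0.04,0,0.7]
    - [-0.1,0.03,-0.04,0,0.5]
    - [-0.1,0.03,-0.04,0,0.5]
    - [-0.1,0.03,-0.06,0,0.5]
    - [-0.07,0.03,-0.06,0,0.5]
    - [-0.07,0.03,-0.06,0,0.5]

```text
clock: 23.18
tcp_pos: [485.4, -74.5, 49.4]
ee_rot: [-3.128, 0.295, 0.003]
contact_force: [-3.0, 3.9, 4.9]
grip_width: 57.8
grasp_force: 64.1
```

```bash
python3 - <<'E'
from h import *
np.set_printoptions(precision=1,suppress=True)
dl()
p=cam("wrist")
for k,z in dict(tin_mid=36,fence=70,clamp_hinge=130).items():
    for d in vision.landmark_of(k,p)[:1]: print(k,round(d["score"],2),np.array(d["point"]),atz(p,d["point"],z))
for d in vision.regions_of("tin_mid",p)[:1]:
    m=d["region"];ys,xs=np.where(m); print(d["score"],[(r,np.where(m[r])[0][[0,-1]]) for r in range(ys.min(),ys.max(),20)])
E
```

```text
t 23.18 pos [485.4 -74.5  49.4] yaw -10.79 z [-0.  0. -1.] F [-3.   3.9  4.9] w 57.8 g 64.1
tin_mid 0.76 [311.6 278. ] [481.3 -69.3  36. ]
fence 0.8 [318.9 222.3] [520.5 -80.9  70. ]
0.75 [(229, array([302, 309])), (249, array([290, 347])), (269, array([274, 364])), (289, array([253, 381])), (309, array([244, 391])), (329, array([240, 393])), (349, array([241, 392])), (369, array([245, 387])), (389, array([261, 369]))]
```

>>> servo_tool:
  deltas:
    - [-0.06,0,-0.04,0,0.5]
    - [-0.06,0,-0.06,0,0.5]
    - [-0.06,0,-0.06,0,0.5]

```text
clock: 23.8
tcp_pos: [483.7, -75.0, 52.4]
ee_rot: [3.127, -0.296, 0.001]
contact_force: [0.4, 0.1, -2.3]
grip_width: 57.5
grasp_force: 64.0
```

```bash
python3 - <<'E'
from h import *
np.set_printoptions(precision=1,suppress=True)
dl()
p=cam("wrist");save(p,"w9.png")
t=cam("top");s=cam("scene")
cv2.imwrite("pics/c9.png",np.hstack([cv2.resize(p["pixels"][180:420,200:440],(400,400)),cv2.resize(s["pixels"][200:300,230:330],(400,400),interpolation=2)])[:,:,::-1])
E
```

```text
t 23.8 pos [483.7 -75.   52.4] yaw -10.82 z [ 0. -0. -1.] F [ 0.4  0.1 -2.3] w 57.5 g 64.0
```

View pics/c9.png

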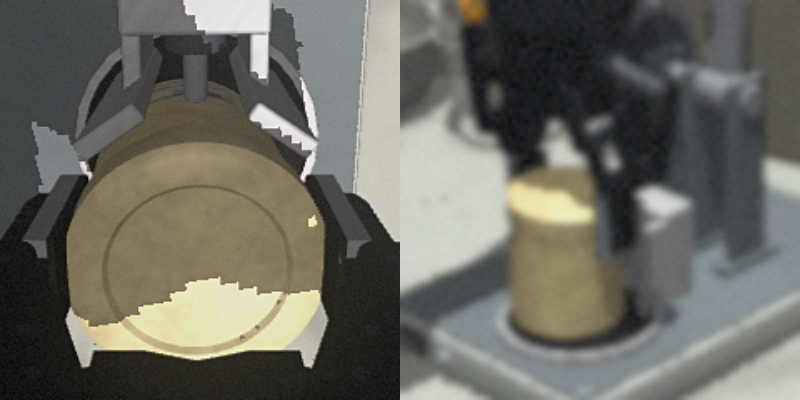

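The left crop shows the gripped tin centred: lid centre, plunger and fence middle are all at x≈196. The right crop shows it upright. I'll push it straight back, lower it gently and release.

>>> servo_tool:
  deltas:
    - [0.04,0,0,0,0.5]
    - [0.08,0,0,0,0.5]
    - [0.1,0,0.02,0,0.5]
    - [0.1,0,0.05,0,0.5]
    - [0.1,0,0.05,0,0.5]

```text
clock: 24.58
tcp_pos: [488.1, -75.2, 49.8]
ee_rot: [3.128, -0.295, -0.001]
contact_force: [-1.6, -0.4, -2.2]
grip_width: 58.0
grasp_force: 64.1
```

>>> servo_tool:
  deltas:
    - [0.02,0,0.01,0,0.5]
    - [0.03,0,0.02,0,0.5]
    - [0.03,0,0.02,0,0.5]

```text
clock: 24.95
tcp_pos: [488.8, -75.2, 49.5]
ee_rot: [3.127, -0.295, -0.003]
contact_force: [-4.8, -0.8, 4.5]
grip_width: 57.9
grasp_force: 64.1
```

>>> servo_tool:
  deltas:
    - [0,0,0,0,0.5]
    - [0,0,0,0,0.72]
    - [0,0,0,0,0.78]
    - [0,0,0,0,0.85]
    - [0,0,0,0,0.85]
    - [0,0,0,0,0.85]

```text
clock: 25.7
tcp_pos: [490.1, -75.4, 49.1]
ee_rot: [-3.128, 0.295, -0.001]
contact_force: [0.0, -0.1, -0.5]
grip_width: 72.5
grasp_force: 0.0
```

```bash
cat > chk.py <<'E'
from h import *
np.set_printoptions(precision=1,suppress=True)
def lid():
    dl()
    p=cam("wrist")
    for k,z in dict(tin_mid=36,fence=70).items():
        for d in vision.landmark_of(k,p)[:1]: print(k,round(d["score"],2),np.array(d["point"]),atz(p,d["point"],z))
    for d in vision.regions_of("tin_mid",p)[:1]:
        m=d["region"];w=m.sum(1);r=w.argmax();c=np.where(m[r])[0]; print("lid row",r,c[0],c[-1],"centre",atz(p,[(c[0]+c[-1])/2,r],106))
    f=vision.regions_of("plunger",p)[:1]
    for d in f: print("plunger",d["score"],d["point"],atz(p,d["point"],70),d["region"].sum())
E
python3 -c "from chk import *;lid()"
```

```text
t 25.7 pos [490.1 -75.4  49.1] yaw -10.78 z [ 0. -0. -1.] F [ 0.  -0.1 -0.5] w 72.5 g 0.0
tin_mid 0.62 [310.5 277. ] [486.8 -69.8  36. ]
fence 0.69 [320.3 232.2] [520.5 -81.6  70. ]
lid row 336 232 389 centre [490.8 -72.1 106. ]
plunger 0.7 [319.8, 237.3] [518.2 -81.   70. ] 309
```

The tin has moved about 3 mm to the ratchet side on release again, which looks like stored preload. I'll regrip and release it stress-free this time, then push its front with shut fingers.

>>> servo_tool:
  deltas:
    - [-0.05,0,-0.01,0,0.85]
    - [-0.05,0,-0.01,0,0.76]
    - [-0.05,0,-0.01,0,0.72]
    - [-0.05,0,-0.01,0,0.68]
    - [-0.05,0,-0.01,0,0.6]
    - [-0.05,0,-0.01,0,0.6]
    - [0.0,0,-0.01,0,0.6]
    - [0,0,-0.01,0,0.6]

```text
clock: 26.95
tcp_pos: [488.5, -74.0, 50.5]
ee_rot: [-3.127, 0.294, 0.005]
contact_force: [-4.7, 3.0, 10.4]
grip_width: 57.8
grasp_force: 62.6
```

>>> servo_tool:
  deltas:
    - [-0.02,0,-0.03,0,0.6]
    - [-0.02,0,-0.06,0,0.6]
    - [-0.02,0,-0.06,0,0.6]
    - [0.02,0,-0.04,0,0.6]
    - [0.02,0,-0.025,0,0.6]
    - [0.02,0,-0.025,0,0.6]

```text
clock: 27.7
tcp_pos: [489.6, -76.1, 51.1]
ee_rot: [3.127, -0.295, -0.004]
contact_force: [-5.3, 0.5, 4.7]
grip_width: 57.3
grasp_force: 64.0
```

>>> servo_tool:
  deltas:
    - [-0.02,0,-0.015,0,0.6]
    - [-0.02,0,-0.015,0,0.6]

```text
clock: 27.95
tcp_pos: [489.6, -76.0, 51.5]
ee_rot: [3.127, -0.296, -0.001]
contact_force: [-2.9, -1.2, 0.2]
grip_width: 57.6
grasp_force: 64.0
```

>>> servo_tool:
  deltas:
    - [-0.01,0.0,0,0,0.6]
    - [-0.01,0,0,0,0.68]
    - [-0.01,0,0,0,0.71]
    - [-0.01,0,0,0,0.74]
    - [-0.01,0,0,0,0.8]
    - [-0.01,0,0,0,0.85]
    - [-0.01,0,0,0,0.85]

```text
clock: 28.82
tcp_pos: [489.6, -75.3, 51.7]
ee_rot: [-3.128, 0.295, -0.001]
contact_force: [0.7, -0.4, -0.1]
grip_width: 72.8
grasp_force: 0.0
```

```bash
python3 -c "from chk import *;lid()"
```

```text
t 28.82 pos [489.6 -75.3  51.7] yaw -10.78 z [ 0. -0. -1.] F [ 0.7 -0.4 -0.1] w 72.8 g 0.0
tin_mid 0.89 [315.  278.3] [483.9 -71.8  36. ]
fence 0.81 [316.9 228.5] [521.4 -80.1  70. ]
lid row 335 235 390 centre [489.  -72.4 106. ]
plunger 0.79 [320.2, 233.3] [518.9 -81.2  70. ] 298
```

>>> servo_tool:
  deltas:
    - [0,0.06,0,0,0.85]
    - [0,0.1,0,0,0.85]
    - [0,0.13,0,0,0.85]
    - [0,0.15,0,0,0.85]
    - [0,0.15,0,0,0.85]
    - [0,0.05,0,0,0.85]
    - [0,0,0,0,0.85]

```text
clock: 29.95
tcp_pos: [489.0, -75.6, 51.3]
ee_rot: [3.127, -0.295, -0.001]
contact_force: [-0.4, 0.2, -0.4]
grip_width: 72.6
grasp_force: 0.0
```

```bash
python3 -c "from chk import *;lid()"
```

```text
t 29.95 pos [489.  -75.6  51.3] yaw -10.79 z [-0. -0. -1.] F [-0.4  0.2 -0.4] w 72.6 g 0.0
tin_mid 0.7 [317.4 229.6] [512.2 -79.   36. ]
fence 0.82 [318.5 231.9] [519.2 -80.9  70. ]
lid row 336 234 390 centre [488.3 -72.4 106. ]
plunger 0.66 [317.4, 233.3] [518.7 -80.3  70. ] 306
```

```bash
cat >> chk.py <<'E'
def lid2():
    p=cam("wrist"); m=vision.regions_of("tin_mid",p)[0]["region"]
    c=lambda r:np.where(m[r])[0][[0,-1]]
    print([(r,*c(r)) for r in range(250,400,15) if m[r].any()])
    for cen in [(487,-74.5),(487.5,-72),(485,-73)]:
        g=np.array([proj(p,[cen[0]+31*np.cos(a),cen[1]+31*np.sin(a),106]) for a in np.linspace(0,6.28,90)])
        print(cen,g.min(0),g.max(0))
    a=p["pixels"][335].astype(int); print(a[200:260:4].tolist()); print(a[376:430:4].tolist())
E
python3 -c "from chk import *;lid2()"
```

```text
[(250, np.int64(292), np.int64(344)), (265, np.int64(288), np.int64(348)), (280, np.int64(268), np.int64(368)), (295, np.int64(247), np.int64(378)), (310, np.int64(240), np.int64(384)), (325, np.int64(236), np.int64(389)), (340, np.int64(234), np.int64(390)), (355, np.int64(237), np.int64(387)), (370, np.int64(244), np.int64(380)), (385, np.int64(256), np.int64(369))]
(487, -74.5) [236.9 261.9] [398.9 405.5]
(487.5, -72) [230.2 261.9] [392.3 405.4]
(485, -73) [234.4 267.8] [395.7 410. ]
[[95, 94, 97], [27, 26, 26], [14, 18, 15], [23, 20, 19], [22, 22, 29], [27, 21, 13], [26, 26, 19], [21, 26, 22], [26, 21, 24], [124, 113, 85], [125, 113, 88], [129, 116, 90], [128, 118, 90], [125, 113, 84], [134, 120, 94]]
[[130, 119, 93], [131, 120, 93], [131, 118, 91], [124, 112, 85], [137, 143, 144], [101, 101, 102], [125, 124, 123], [40, 38, 35], [41, 43, 37], [33, 31, 30], [40, 39, 31], [43, 41, 39], [38, 34, 31], [36, 36, 39]]
```

>>> servo_tool:
  deltas:
    - [0,0.08,0,0,0.85]
    - [0,0.14,0,0,0.85]
    - [0,0.14,0,0,0.85]

```text
clock: 30.68
tcp_pos: [488.3, -82.0, 51.8]
ee_rot: [-3.127, 0.295, -0.001]
contact_force: [0.2, 2.4, 0.7]
grip_width: 72.9
grasp_force: 0.8
```

```bash
python3 -c "
from chk import *;dl();lid2()"
```

```text
t 30.68 pos [488.3 -82.   51.8] yaw -10.79 z [ 0.  0. -1.] F [0.2 2.4 0.7] w 72.9 g 0.8
[(250, np.int64(277), np.int64(328)), (265, np.int64(271), np.int64(330)), (280, np.int64(253), np.int64(350)), (295, np.int64(237), np.int64(368)), (310, np.int64(231), np.int64(374)), (325, np.int64(225), np.int64(378)), (340, np.int64(224), np.int64(380)), (355, np.int64(226), np.int64(377)), (370, np.int64(232), np.int64(370)), (385, np.int64(244), np.int64(358))]
(487, -74.5) [220.3 262.3] [381.8 405.4]
(487.5, -72) [213.6 262.2] [375.1 405.3]
(485, -73) [217.8 268.1] [378.6 409.9]
[[96, 96, 99], [32, 31, 33], [30, 20, 20], [27, 23, 22], [21, 20, 16], [25, 22, 20], [123, 109, 87], [124, 113, 85], [132, 119, 94], [126, 114, 88], [128, 114, 88], [129, 113, 89], [101, 90, 69], [129, 115, 86], [126, 115, 88]]
[[125, 115, 87], [120, 118, 101], [136, 146, 143], [196, 196, 199], [192, 191, 190], [133, 138, 139], [111, 110, 109], [42, 41, 35], [40, 38, 31], [38, 36, 34], [38, 40, 35], [44, 38, 34], [34, 37, 31], [38, 36, 35]]
```

>>> servo_tool:
  deltas:
    - [0,-0.04,0,0,0.85]
    - [0,-0.14,0,0,0.85]
    - [0,-0.14,0,0,0.85]

```text
clock: 31.15
tcp_pos: [489.3, -74.9, 51.5]
ee_rot: [3.128, -0.294, -0.0]
contact_force: [0.2, 0.4, -0.9]
grip_width: 72.6
grasp_force: 0.0
```

```bash
python3 -c "
from chk import *;dl();lid2()" | head -5
```

```text
t 31.15 pos [489.3 -74.9  51.5] yaw -10.73 z [-0. -0. -1.] F [ 0.2  0.4 -0.9] w 72.6 g 0.0
[(250, np.int64(293), np.int64(345)), (265, np.int64(290), np.int64(350)), (280, np.int64(272), np.int64(370)), (295, np.int64(249), np.int64(379)), (310, np.int64(243), np.int64(386)), (325, np.int64(238), np.int64(390)), (340, np.int64(236), np.int64(392)), (355, np.int64(240), np.int64(389)), (370, np.int64(247), np.int64(382)), (385, np.int64(259), np.int64(368))]
(487, -74.5) [238.8 261.9] [400.8 405.4]
(487.5, -72) [232.1 261.8] [394.1 405.3]
(485, -73) [236.3 267.8] [397.5 409.9]
```

>>> servo_tool:
  deltas:
    - [0,0,0.12,0,0.85]
    - [0,0,0.26,0,0.85]
    - [0,0.06,0.26,0,0.85]
    - [0,0.11,0.26,0,0.85]
    - [0,0.14,0.26,0,0.85]
    - [0,0.14,0.26,0,0.85]

```text
clock: 32.0
tcp_pos: [488.5, -81.7, 39.0]
ee_rot: [-3.127, 0.295, -0.002]
contact_force: [-0.1, 3.1, 2.2]
grip_width: 72.8
grasp_force: 1.1
```

```bash
python3 -c "
from chk import *;dl();lid2()" | head -5
```

```text
t 32.0 pos [488.5 -81.7  39. ] yaw -10.77 z [ 0.  0. -1.] F [-0.1  3.1  2.2] w 72.8 g 1.1
[(250, np.int64(278), np.int64(329)), (265, np.int64(272), np.int64(331)), (280, np.int64(266), np.int64(333)), (295, np.int64(246), np.int64(357)), (310, np.int64(228), np.int64(373)), (325, np.int64(221), np.int64(380)), (340, np.int64(216), np.int64(385)), (355, np.int64(214), np.int64(386)), (370, np.int64(219), np.int64(384)), (385, np.int64(227), np.int64(380))]
(487, -74.5) [210.8 275.8] [389.6 431.3]
(487.5, -72) [203.4 275.7] [382.2 431.3]
(485, -73) [208.2 282.3] [386.  436.2]
```

>>> servo_tool:
  deltas:
    - [0,-0.05,0,0,0.85]
    - [0,-0.14,0,0,0.85]
    - [0,-0.14,0,0,0.85]

```text
clock: 32.48
tcp_pos: [489.3, -75.3, 38.4]
ee_rot: [3.127, -0.294, -0.0]
contact_force: [-0.2, -0.3, 0.8]
grip_width: 72.3
grasp_force: 0.0
```

```bash
python3 -c "
from chk import *;dl();lid2()
t=cam('top')
import cv2
" | head -5
```

```text
t 32.48 pos [489.3 -75.3  38.4] yaw -10.75 z [-0. -0. -1.] F [-0.2 -0.3  0.8] w 72.3 g 0.0
[(250, np.int64(293), np.int64(345)), (265, np.int64(289), np.int64(349)), (280, np.int64(286), np.int64(354)), (295, np.int64(264), np.int64(375)), (310, np.int64(241), np.int64(385)), (325, np.int64(235), np.int64(392)), (340, np.int64(230), np.int64(397)), (355, np.int64(227), np.int64(399)), (370, np.int64(228), np.int64(398)), (385, np.int64(233), np.int64(393))]
(487, -74.5) [229.2 275.4] [409.  431.7]
(487.5, -72) [221.7 275.3] [401.6 431.7]
(485, -73) [226.4 281.9] [405.3 436.6]
```

>>> servo_tool:
  deltas:
    - [0,0,-0.4,0,0.85]
    - [0,0,-1.2,0,0.85]
    - [0,0,-1.7,0,0.5]
    - [-0.6,0,-1.75,0,0]
    - [-1.2,0,-1.6,0,0]
    - [-1.2,0,-1,0,0]
    - [-1.2,0,-0.4,0,0]
    - [-1.2,0,-0.15,0,0]
    - [-1.1,0,-0.15,0,0]

```text
clock: 33.75
tcp_pos: [434.6, -65.1, 45.6]
ee_rot: [-3.128, 0.295, 0.003]
contact_force: [0.2, -0.7, 0.9]
grip_width: 0.3
grasp_force: 0.0
```

```bash
python3 -c "
from chk import *;dl();lid2()" | head -5
```

```text
t 33.75 pos [434.6 -65.1  45.6] yaw -10.78 z [-0.  0. -1.] F [ 0.2 -0.7  0.9] w 0.3 g 0.0
[(250, np.int64(238), np.int64(387)), (265, np.int64(252), np.int64(374)), (280, np.int64(274), np.int64(350))]
(487, -74.5) [222.   91.4] [415.5 285.4]
(487.5, -72) [214.   91.3] [407.5 285.3]
(485, -73) [219.1  99.6] [411.5 291.4]
```

>>> servo_tool:
  deltas:
    - [0.08,0,0,0,0]
    - [0.14,0,0,0,0]
    - [0.18,0,0,0,0]
    - [0.21,0,0,0,0]
    - [0.21,0,0,0,0]

```text
clock: 34.48
tcp_pos: [444.0, -66.7, 45.8]
ee_rot: [3.128, -0.295, -0.005]
contact_force: [-5.9, 0.6, 3.8]
grip_width: 0.1
grasp_force: 2.6
```

```bash
cat >> chk.py <<'E'
from scipy.optimize import minimize
def lid3():
    p=cam("wrist"); m=vision.regions_of("tin_mid",p)[0]["region"]
    ys,xs=np.where(m); r0=ys.min(); 
    g=lambda c:np.array([proj(p,[c[0]+31*np.cos(a),c[1]+31*np.sin(a),106]) for a in np.linspace(np.pi/2+.2,3*np.pi/2-.6,60)]) # near half
    # near-half boundary: lower edge of region
    low={x:ys[xs==x].max() for x in range(xs.min()+4,xs.max()-3,3)}
    def cost(c):
        q=g(c);o=np.argsort(q[:,0]);return sum((np.clip(np.interp(x,q[o,0],q[o,1])-y,-15,15))**2 for x,y in low.items())
    s=minimize(cost,[486,-74],method="Nelder-Mead"); print("lid centre",s.x,"rms",(s.fun/len(low))**.5,"ext",xs.min(),xs.max(),ys.min(),ys.max())
    for k,z in dict(fence=70,clamp_hinge=130).items():
        for d in vision.landmark_of(k,p)[:1]: print(k,round(d["score"],2),atz(p,d["point"],z))
E
python3 -c "
from chk import *;dl();lid3()"
```

```text
t 34.48 pos [444.  -66.7  45.8] yaw -10.77 z [-0.  0. -1.] F [-5.9  0.6  3.8] w 0.1 g 2.6
lid centre [487.3 -72.4] rms 2.070268990244851 ext 223 403 135 311
fence 0.78 [520.5 -81.8  70. ]
```

>>> servo_tool:
  deltas:
    - [0.0,0.05,0,0,0]
    - [0.0,0.08,0,0,0]
    - [0.0,0.08,0,0,0]

```text
clock: 35.05
tcp_pos: [444.6, -71.2, 46.0]
ee_rot: [3.127, -0.296, -0.001]
contact_force: [-4.4, 0.9, 3.3]
grip_width: 0.1
grasp_force: 2.1
```

```bash
python3 -c "
from chk import *;dl();lid3()"
```

```text
t 35.05 pos [444.6 -71.2  46. ] yaw -10.8 z [-0. -0. -1.] F [-4.4  0.9  3.3] w 0.1 g 2.1
lid centre [487.8 -74.5] rms 1.9337421086072657 ext 216 397 136 312
fence 0.87 [519.2 -79.9  70. ]
clamp_hinge 0.67 [513.1 -79.9 130. ]
```

>>> servo_tool:
  deltas:
    - [0.0,0.03,0,0,0]
    - [0.02,0.05,0,0,0]
    - [0.02,0.05,0,0,0]

```text
clock: 35.62
tcp_pos: [444.5, -72.8, 45.9]
ee_rot: [-3.127, 0.294, 0.003]
contact_force: [-5.3, 2.5, 3.9]
grip_width: -0.2
grasp_force: 3.0
```

```bash
python3 -c "
from chk import *;dl();lid3()"
```

```text
t 35.62 pos [444.5 -72.8  45.9] yaw -10.76 z [-0.  0. -1.] F [-5.3  2.5  3.9] w -0.2 g 3.0
lid centre [487.7 -75.3] rms 1.5816456311023475 ext 213 393 136 312
fence 0.61 [520.1 -79.9  70. ]
clamp_hinge 0.36 [499.1 -79.9 130. ]
```

>>> servo_tool:
  deltas:
    - [0.02,-0.04,0,0,0]
    - [-0.02,-0.05,0,0,0]
    - [-0.1,-0.05,0,0,0]
    - [-0.2,-0.05,0,0,0]
    - [-0.2,-0.05,0,0,0]

```text
clock: 36.45
tcp_pos: [436.4, -69.4, 46.3]
ee_rot: [3.128, -0.295, 0.002]
contact_force: [0.2, 0.5, -0.1]
grip_width: 0.1
grasp_force: 0.0
```

```bash
python3 -c "
from chk import *;dl();lid3()"
```

```text
t 36.45 pos [436.4 -69.4  46.3] yaw -10.79 z [ 0. -0. -1.] F [ 0.2  0.5 -0.1] w 0.1 g 0.0
lid centre [488.1 -74.8] rms 2.355478227748185 ext 216 398 108 289
fence 0.93 [520.4 -80.6  70. ]
```

The tin now stays centred and back against both plates: its lid centre sits on the fence line. Next I go up and over, behind the open clamp arm.

>>> servo_tool:
  deltas:
    - [-0.1,0,-1,0,0]
    - [-0.1,0,-2.2,0,0]
    - [-0.1,0,-3.4,0,0]
    - [0,0,-4.6,0,0]
    - [0.4,0,-5.5,0,0]
    - [1.2,0,-5.77,0,0]
    - [2.2,-0.05,-5.77,0,0]
    - [3.2,-0.09,-5.77,0,0]
    - [4.02,-0.09,-5.77,0,0]
    - [4.02,-0.09,-5.77,0,0]
    - [4.02,-0.09,-4.9,0,0]
    - [4.02,-0.09,-4.1,0,0]
    - [4.02,-0.09,-3.75,0,0]
    - [4.02,-0.09,-3.75,0,0]

```text
clock: 38.4
tcp_pos: [632.5, -102.4, 232.5]
ee_rot: [3.127, -0.295, -0.006]
contact_force: [0.0, 0.1, 1.0]
grip_width: 0.0
grasp_force: 0.0
```

```bash
python3 - <<'E'
from h import *
dl()
S=np.array([487,-74.6]);u=np.array([.982,-.187]);v=np.array([.187,.982])
s=status.observe();p0=np.array(s["tcp_pos"]);l=np.array([(p0[:2]-S)@u,(p0[:2]-S)@v]);print("local",l)
for th in [1.66,1.5,1.3,1.1,.9,.7,.5,.35,.2,.12,.06,.03]:
    r=125;cx=110-r*np.cos(th)+7*np.sin(th);cz=130+r*np.sin(th)+7*np.cos(th)
    print(th,"tcp local x,z",round(cx+11,1),round(cz-22,1),"rows x,z",round((cx+11-l[0])/50,2),round((p0[2]-cz+22)/50,2))
t=cam("top")
for d in vision.landmark_of("clamp_grip",t)[:2]: print(d["score"],d["point"],proj(t,[604.5,-97,259]))
E
```

```text
t 38.4 pos [ 632.5 -102.4  232.5] yaw -10.78 z [-0.004 -0.    -1.   ] F [0.  0.1 1. ] w 0.0 g 0.0
local [ 1.48055122e+02 -1.32972666e-01]
1.66 tcp local x,z 139.1 231.9 rows x,z -0.18 0.01
1.5 tcp local x,z 119.1 233.2 rows x,z -0.58 -0.01
1.3 tcp local x,z 94.3 230.3 rows x,z -1.07 0.04
1.1 tcp local x,z 70.5 222.6 rows x,z -1.55 0.2
0.9 tcp local x,z 48.8 210.3 rows x,z -1.99 0.44
0.7 tcp local x,z 29.9 193.9 rows x,z -2.36 0.77
0.5 tcp local x,z 14.7 174.1 rows x,z -2.67 1.17
0.35 tcp local x,z 6.0 157.4 rows x,z -2.84 1.5
0.2 tcp local x,z -0.1 139.7 rows x,z -2.96 1.86
0.12 tcp local x,z -2.3 129.9 rows x,z -3.01 2.05
0.06 tcp local x,z -3.4 122.5 rows x,z -3.03 2.2
0.03 tcp local x,z -3.7 118.7 rows x,z -3.04 2.27
```

>>> servo_tool:
  deltas:
    - [-0.18,0,0,0,0]
    - [-0.4,0,0,0,0]
    - [-0.65,0,0,0,0]
    - [-0.86,0,0.02,0,0]
    - [-1.07,0,0.04,0,0]
    - [-1.3,0,0.12,0,0]
    - [-1.55,0,0.2,0,0]
    - [-1.77,0,0.32,0,0]
    - [-1.99,0,0.44,0,0]
    - [-1.99,0,0.44,0,0]

```text
clock: 39.75
tcp_pos: [535.2, -83.6, 211.2]
ee_rot: [3.127, -0.295, -0.003]
contact_force: [-0.3, -1.0, 0.9]
grip_width: -0.0
grasp_force: 0.1
```

```bash
python3 - <<'E'
from h import *
dl()
c={n:cam(n) for n in("scene","top")}
for n,p in c.items():
  for d in vision.landmark_of("clamp_grip",p)[:2]: print(n,round(d["score"],2),d["point"])
  for th in(1.66,1.3,1.1,.9,.7): 
    x=110-130*np.cos(th);print(th,np.round(proj(p,[487+.982*x,-74.6-.187*x,130+130*np.sin(th)]),0))
E
```

```text
t 39.75 pos [535.2 -83.6 211.2] yaw -10.77 z [-0.002 -0.    -1.   ] F [-0.3 -1.   0.9] w -0.0 g 0.1
scene 0.75 [281.0, 184.2]
scene 0.48 [285.2, 179.1]
1.66 [314. 163.]
1.3 [298. 169.]
1.1 [289. 176.]
0.9 [282. 185.]
0.7 [275. 196.]
top 0.47 [266.8, 222.2]
1.66 [278. 169.]
1.3 [271. 197.]
1.1 [268. 213.]
0.9 [266. 228.]
0.7 [265. 241.]
```

>>> servo_tool:
  deltas:
    - [-0.2,0,0.16,0,0]
    - [-0.37,0,0.33,0,0]
    - [-0.53,0,0.53,0,0]
    - [-0.68,0,0.73,0,0]
    - [-0.77,0,0.9,0,0]
    - [-0.85,0,1.06,0,0]
    - [-0.92,0,1.24,0,0]
    - [-0.97,0,1.42,0,0]
    - [-0.97,0,1.42,0,0]

```text
clock: 41.08
tcp_pos: [488.2, -74.7, 139.6]
ee_rot: [-3.128, 0.295, 0.003]
contact_force: [-0.6, -0.3, 1.2]
grip_width: -0.0
grasp_force: 0.1
```

>>> servo_tool:
  deltas:
    - [-0.03,0,0.1,0,0]
    - [-0.05,0,0.19,0,0]
    - [-0.06,0,0.27,0,0]
    - [-0.06,0,0.3,0,0]
    - [-0.06,0,0.3,0,0]

```text
clock: 41.7
tcp_pos: [485.9, -74.1, 125.5]
ee_rot: [3.128, -0.295, -0.001]
contact_force: [0.2, 0.3, 1.1]
grip_width: -0.2
grasp_force: 0.5
```

```bash
cat > arm.py <<'E'
from h import *
def arm():
  dl()
  c={n:cam(n) for n in("scene","top")}
  for n,p in c.items():
    for d in vision.landmark_of("clamp_grip",p)[:2]: print(n,round(d["score"],2),d["point"])
    for th in(.35,.2,.06): 
      x=110-130*np.cos(th);print(th,np.round(proj(p,[487+.982*x,-74.6-.187*x,130+130*np.sin(th)]),1))
E
python3 -c "from arm import *;arm()"
```

```text
t 41.7 pos [485.9 -74.1 125.5] yaw -10.78 z [-0.  0. -1.] F [0.2 0.3 1.1] w -0.2 g 0.5
scene 0.56 [263.1, 233.3]
0.35 [267.2 218.2]
0.2 [265.6 227.7]
0.06 [265.1 236.4]
top 0.77 [264.5, 265.1]
0.35 [263.9 258.6]
0.2 [264.3 263.5]
0.06 [265.  266.5]
```

>>> servo_tool:
  deltas:
    - [0,0,0.04,0,0]
    - [0,0,0.08,0,0]
    - [0,0,0.12,0,0]
    - [0,0,0.14,0,0]
    - [0,0,0.14,0,0]

```text
clock: 42.52
tcp_pos: [485.8, -74.1, 118.5]
ee_rot: [-3.128, 0.295, 0.001]
contact_force: [-2.2, 0.0, 4.2]
grip_width: -0.0
grasp_force: 1.6
```

>>> servo_tool:
  deltas:
    - [0,0,0.04,0,0]
    - [0,0,0.08,0,0]
    - [0,0,0.1,0,0]
    - [0,0,0.1,0,0]

```text
clock: 43.02
tcp_pos: [485.7, -74.1, 113.5]
ee_rot: [3.128, -0.295, -0.001]
contact_force: [-4.3, 0.5, 5.2]
grip_width: 0.2
grasp_force: 2.6
```

```bash
python3 -c "from arm import *;arm()"
```

```text
t 43.02 pos [485.7 -74.1 113.5] yaw -10.78 z [-0.001  0.    -1.   ] F [-4.3  0.5  5.2] w 0.2 g 2.6
scene 0.9 [264.7, 242.4]
0.35 [267.2 218.2]
0.2 [265.6 227.7]
0.06 [265.1 236.4]
top 0.69 [268.1, 266.4]
0.35 [263.9 258.6]
0.2 [264.3 263.5]
0.06 [265.  266.5]
```

>>> servo_tool:
  deltas:
    - [0,0,0.03,0,0]
    - [0,0,0.05,0,0]
    - [0,0,0.05,0,0]

```text
clock: 43.6
tcp_pos: [485.6, -74.1, 111.4]
ee_rot: [3.128, -0.295, -0.001]
contact_force: [-4.1, 0.7, 7.9]
grip_width: -0.1
grasp_force: 3.7
```

>>> servo_tool:
  deltas:
    - [0,0,0.02,0,0]
    - [0,0,0.02,0,0]
    - [0,0,-0.3,0,0]
    - [0,0,-1,0,0]
    - [0,0,-1.8,0,0]
    - [-1,0,-2.5,0,0]
    - [-1.5,0,-2.5,0,0]
    - [-1.5,0,-2.5,0,0]

```text
clock: 44.6
tcp_pos: [412.3, -60.3, 237.1]
ee_rot: [3.126, -0.295, 0.005]
contact_force: [-0.3, 0.1, -0.0]
grip_width: -0.1
grasp_force: 0.0
```

```bash
python3 - <<'E'
from arm import *;arm()
p=cam("wrist")
for k,z in dict(clamp_grip=138,tin_mid=36,clamp_hinge=130,pawl_knob=200).items():
  for d in vision.landmark_of(k,p)[:1]: print(k,round(d["score"],2),d["point"],np.round(atz(p,d["point"],z),1))
for th in(.35,.2,.06):
  x=110-130*np.cos(th);print(th,np.round(proj(p,[487+.982*x,-74.6-.187*x,130+130*np.sin(th)]),1))
s=cam("scene"); 
for k in("clamp_foot","tin_mid"):
  for d in vision.boxes_of(k,s)[:1]: print(k,d)
E
```

```text
t 44.6 pos [412.3 -60.3 237.1] yaw -10.79 z [ 0.003 -0.002 -1.   ] F [-0.3  0.1 -0. ] w -0.1 g 0.0
scene 0.76 [263.0, 237.1]
scene 0.42 [308.6, 191.8]
0.35 [267.2 218.2]
0.2 [265.6 227.7]
0.06 [265.1 236.4]
top 0.85 [265.2, 265.9]
top 0.34 [282.4, 200.5]
0.35 [263.9 258.6]
0.2 [264.3 263.5]
0.06 [265.  266.5]
clamp_grip 0.85 [321.8, 162.9] [468.5 -73.2 138. ]
tin_mid 0.74 [318.4, 143.1] [484.8 -73.8  36. ]
clamp_hinge 0.25 [320.2, 141.5] [484.5 -75.  130. ]
0.35 [319.3 155.6]
0.2 [319.1 162.5]
0.06 [319.1 164.7]
tin_mid {'point': [274.9, 264.0], 'score': 0.76}
```

```bash
python3 - <<'E'
from h import *
p={n:cam(n) for n in("scene","wrist","top")}
for n in p:
  m=vision.regions_of("tin_mid",p[n])
  if m:
    m=m[0]["region"];ys,xs=np.where(m);print(n,xs.min(),xs.max(),ys.min(),ys.max(),[(r,np.where(m[r])[0][[0,-1]].tolist()) for r in range(ys.min()+2,ys.max(),8)])
  for c in [(487.7,-74.8),(485.7,-74.4),(487.7,-72)]:
    g=np.vstack([[proj(p[n],[c[0]+r*np.cos(a),c[1]+r*np.sin(a),z]) for a in np.linspace(0,6.28,60)] for z,r in((36,30.5),(106,31))]);print(c,np.round(g.min(0)),np.round(g.max(0)))
for k in("tin_low","tin_tall","vial_a"):
  for d in vision.landmark_of(k,p["top"])[:3]: print(k,round(d["score"],2),np.round(d["point"],1))
print(status.observe()["clock"])
E
```

```text
scene 259 288 244 284 [(246, [262, 287]), (254, [259, 288]), (262, [260, 288]), (270, [261, 288]), (278, [261, 287])]
(487.7, -74.8) [258. 241.] [290. 285.]
(485.7, -74.4) [258. 242.] [289. 285.]
(487.7, -72) [257. 241.] [289. 285.]
wrist 284 354 104 169 [(106, [301, 336]), (114, [292, 345]), (122, [287, 350]), (130, [284, 352]), (138, [284, 354]), (146, [284, 353]), (154, [286, 351]), (162, [291, 345])]
(487.7, -74.8) [283.  98.] [356. 174.]
(485.7, -74.4) [283. 101.] [355. 176.]
(487.7, -72) [280.  99.] [352. 175.]
top 256 286 246 278 [(248, [257, 280]), (256, [259, 285]), (264, [275, 286]), (272, [273, 285])]
(487.7, -74.8) [252. 242.] [288. 281.]
(485.7, -74.4) [252. 243.] [288. 282.]
(487.7, -72) [251. 242.] [287. 281.]
tin_low 0.77 [422.  275.3]
tin_tall 0.65 [378.6 288.5]
vial_a 0.64 [404.  323.9]
vial_a 0.59 [399.7 266.7]
45.65
```

The tin is still seated, the arm is held at the last tooth, and nothing else has moved.

```bash
python3 -c "
from workcell import order
print(order.close_job())"
```

```text
the job is handed in; nothing more can be done
None
```

I've handed the job in at about 46 s: the clamp arm swung fully up before I dropped the pawl back, the middle-height tin stands back against both fence plates, and the arm reads about 0.06 rad, the last-tooth position. These are camera readings: I did not read the plunger or the foot compression directly, and the tin took several nudges to seat.

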